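# Eject the formed battery cradle from the die

## Task

Throw the ejector lever right over so that the formed battery cradle rises out of the die, then slide the cradle (do not pick it up) along onto the outfeed plate so that it lies flat and wholly on the plate, without shifting the finished cradle already lying there. Finally throw the lever back so that the ejector is fully home for the next blank.

Things in the scene. Friction and masses are not known exactly. Their poses are not given: they have to be found in the camera images.
- die: Dark steel forming die with a grey painted outfeed plate fixed to its +y end, one fixed assembly. Origin on the table below the cavity's centre, z up. In its axes, mm: block x -60 to 60, y -150 to 32, flat deck at z 40, bare between cavity and lever (y -22 to -105), so a tool can come down there behind the raised cradle. Loose things beside it are up to 52 high.
- cavity (a point): Centre of the open cavity, level with the deck (40 mm above the table). Cavity 64 mm along the die's x, 44 along its y, 28 deep. In it a brass ejector pad 58 x 38 mm: its top is 22 mm below the deck when the lever is at 0 and 2.5 mm above the deck when the lever is fully thrown.
- outfeed (a point): Middle of the near edge of the outfeed plate, on its surface, 36 mm above the table, at the die's x 0, y 32. The plate begins here, at the deck's edge, a step 4 mm lower than the deck, and runs 185 mm along the die's +y between side rims 37 mm either side of the centre line and an end rim; rims stand 8 mm above the plate.
- eject_lever (a joint): Ejector hand lever on the deck, pivot at the die's x 0, y -125, z 52 mm, pivot axis along the die's y. 0: leans 0.5 rad to the die's -x side, ejector pad down. 1.0 (end stop): leans 0.5 rad to the die's +x side, pad fully up; pad height is proportional. It stays where it is left; pushing its ball takes about 3 N.
- lever_ball (a point): Centre of the black ball (22 mm diameter) at the end of the lever's 8 mm rod, 70 mm from the pivot. It swings from 34 mm on the die's -x side to 34 mm on its +x side, 113 mm above the table at either end, 122 half-way.
- cradle_mid (a point): Formed cradle: plain steel U-channel open at the top, 60 mm long (its x), 40 wide over its two upright flanges (its y), 22 high, 3 thick, about 100 g. Starts in the cavity on the ejector pad, top flush with the deck, axes along the die's, 2 mm of play. Point at its centre, half-way up: 29 mm above the table in the cavity, 53.5 raised, 47 on the outfeed plate.
- finished_mid (a point): A finished cradle, same as the other, lying on the far end of the outfeed plate, its centre 170 to 190 mm from the die's origin along the die's +y. To be left where it is. Point at its centre, half-way up.
Things that resemble listed ones, but are neither listed nor needed, are in the scene too. Leave any blue look-alike of the part that bears cradle_mid alone.

How it is judged:
By the outcome, as a careful person would: the job done as asked, in the order asked, and still so for the second after the job is handed in, with the robot touching nothing.
It also fails if it takes over 54 s, if anything falls off the work surface, if the arm or the gripper's body presses on something with over 40 N, if the wrist force passes 120 N, or if a joint passes its speed limit or range.

## Robot

A 6-joint arm with a two-finger parallel gripper is mounted at the origin on the work surface. World frame = base frame: x ahead of the robot, y to its left, z up, the work surface at z = 0. Lengths are in mm, angles in rad, forces in N, time in s.
With the tool pointing down it reaches from about 300 to 950 mm from the base axis. Payload 3.1 kg.
Tool frame: the origin (TCP) lies on the centre line of the jaws, within the pads' length; the fingertips stand 17 mm ahead of it and the grasp point (between the pads) lies 2 mm behind it; z points along the fingers, y is the direction in which the jaws open and shut (so a half turn about z gives the same grasp; the last joint's range is limited). The gripper opens to 85 mm and grips with 20 to 120 N. Pads are 22 mm wide; open, the fingers measure 114 mm over their backs; the gripper's body (76 mm by 85 mm) begins 54 mm behind the grasp point. The pads swing forward as they close: fully open they stand 13 mm farther back than shut.
Start: joints at [1.114, 0.308, 1.634, -0, 1.2, -0.07], TCP at [235.792, 578.821, 248.272] pointing down, gripper open.
Joint ranges: [-3.06, 3.06], [-0.79, 1.96], [0.05, 2.63], [-1.19, 4.34], [0.05, 2.64], [-2.94, 2.94]. Speed limits (rad/s): [2.79, 2.79, 3.14, 3.14, 3.14, 3.14].

## Interface

Orientations are given as a unit quaternion [x, y, z, w].
In Python, from cell import bot, command_gripper, planner, snapshot, finish_job, status gives the robot as it stands. Calls block until the motion is done:
- bot.move_pose(position, orientation): joint-space move of the TCP to a pose.
- bot.line_to(position, ori=None, max_speed=150): straight line of the TCP; ori=None keeps the orientation; max_speed is the mean speed in mm/s.
- bot.move_joints(angles): joint-space move.
- command_gripper(opening, effort=None): finger opening in mm; effort is the grip in N (None keeps the last); returns when the fingers have stopped.
- bot.wait(seconds).
- planner.solve_ik(position, orientation): joint angles nearest the present ones, or None.
- snapshot(name): name is "scene" or "top"; returns a dict with "image" (420x560x3 uint8, red, green, blue), "camera_matrix" (3x3 intrinsics, pixels), "D" ([k1, k2, p1, p2, k3] as OpenCV has them; the pictures are not rectified), "origin" and "rotation" of the camera in the world. Camera axes: x right, y down, z forward; pixel columns grow to the right and rows downward; lengths in mm; the calibration is good to about 2 mm. A picture is of the moment at which its call begins. There is no depth.
A pose or a line that the arm cannot do raises bot.MotionError and nothing moves.
- finish_job(): hands the job in, once; it reports no verdict.
Readings, each from a call of its own:
- status.read_t(): time.
- status.read_joints(): joint angles.
- status.read_dq(): joint speeds.
- status.read_joint_efforts(): joint torques, N m.
- status.read_tool_pos(): TCP position.
- status.read_ee_rot(): TCP orientation.
- status.read_wrist_force(): force on the tool from outside, world axes, zero at the start.
- status.read_moment(): the same for the moment, N m.
- status.read_width(): finger opening in mm.
Only numpy, scipy, OpenCV 4.12 (cv2) and the standard library are available. Lean on these libraries where they do the work, as an engineer would, in place of code of your own. Each camera call takes 0.05 s, during which the arm holds its last target.

## Working session

There is one attempt and no reset: what is moved stays moved. The work goes in short steps, each a Python script; the robot and the scene stay as the last script left them, time stands still between calls to the robot, and variables do not carry over. Pictures are saved under pics/ and viewed, and the job is handed in when it is done.

```bash
ls; mkdir -p pics; python3 - <<'E'
from cell import *
import cv2,json
for n in("scene","top"):
    s=snapshot(n); cv2.imwrite(f"pics/{n}0.png",s["image"][:,:,::-1])
    print(n,s["camera_matrix"],s["D"],s["origin"],s["rotation"])
    import pickle; pickle.dump(s,open(f"{n}0.pkl","wb"))
print(status.read_t(),status.read_ee_rot())
E
```

```text
pics
scene [[505.4374302   0.        270.5337696]
 [  0.        505.4374302 215.5620881]
 [  0.          0.          1.       ]] [-0.07997282  0.          0.          0.          0.        ] [837.77837514 436.17950811 926.78187989] [ 0.2920939   0.91453231 -0.26559143 -0.0881646 ]
top [[445.62751877   0.         282.92304888]
 [  0.         445.62751877 212.37157677]
 [  0.           0.           1.        ]] [-0.13984667  0.          0.          0.          0.        ] [379.87456735 -19.59233185 813.6295885 ] [ 0.7047099  -0.70279415  0.07645436 -0.06015872]
0.1 [ 1.92189048e-01  9.81357354e-01 -1.01426701e-03 -2.93090118e-04]
```

View pics/scene0.png

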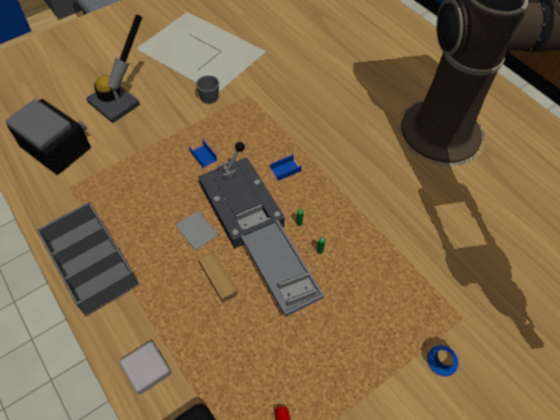

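View pics/top0.png

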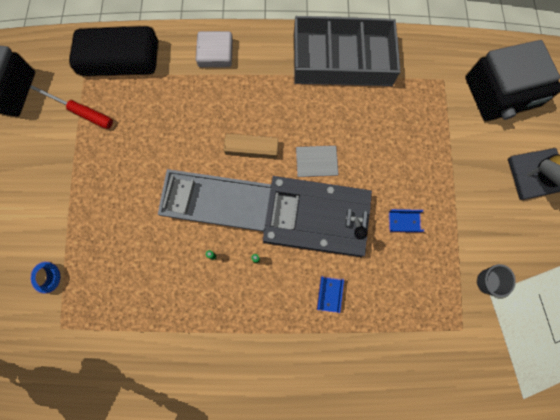

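The scene view shows the die at about (240,200) with its plate running to (300,300). The top view shows the die at (320,215), the plate to the left down to x≈165, and the lever ball at (361,233). There are two blue decoys and two green bottles nearby. I'll enlarge both.

```bash
python3 - <<'E'
import cv2
a=cv2.imread("pics/scene0.png");b=cv2.imread("pics/top0.png")
def crop(im,x0,y0,w,h,f,n):
    c=cv2.resize(im[y0:y0+h,x0:x0+w],None,fx=f,fy=f,interpolation=cv2.INTER_CUBIC)
    for x in range((x0+19)//20*20,x0+w,20): cv2.line(c,((x-x0)*f,0),((x-x0)*f,6),(0,255,255),1);cv2.putText(c,str(x),((x-x0)*f,16),0,.35,(0,255,255))
    for y in range((y0+19)//20*20,y0+h,20): cv2.line(c,(0,(y-y0)*f),(6,(y-y0)*f),(0,255,255),1);cv2.putText(c,str(y),(8,(y-y0)*f+4),0,.35,(0,255,255))
    cv2.imwrite(n,c)
crop(a,180,130,150,110,5,"pics/s1.png");crop(a,210,200,120,115,5,"pics/s2.png")
crop(b,255,165,130,100,6,"pics/t1.png");crop(b,150,160,130,80,6,"pics/t2.png")
E
```

```text
(no output)
```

View pics/s1.png

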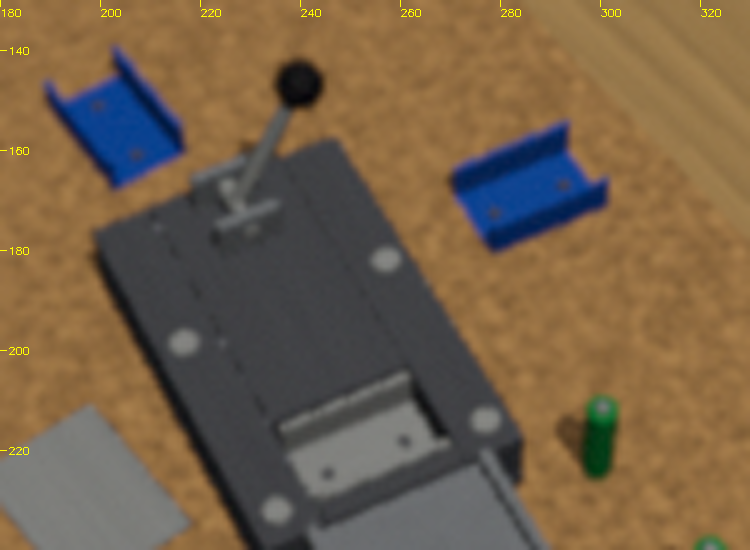

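View pics/s2.png

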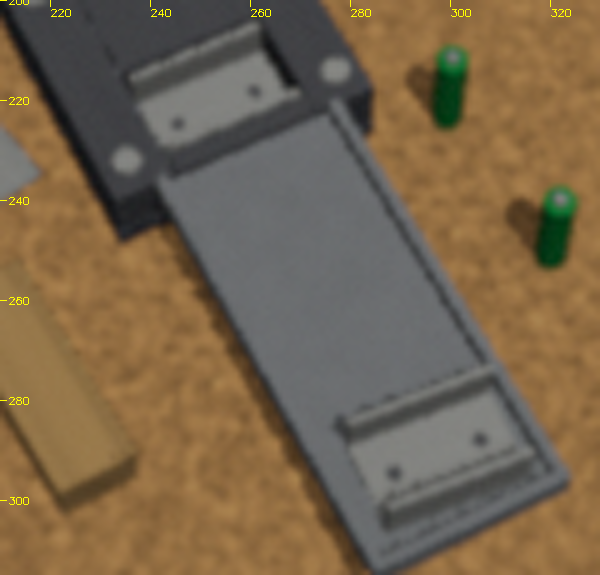

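View pics/t1.png

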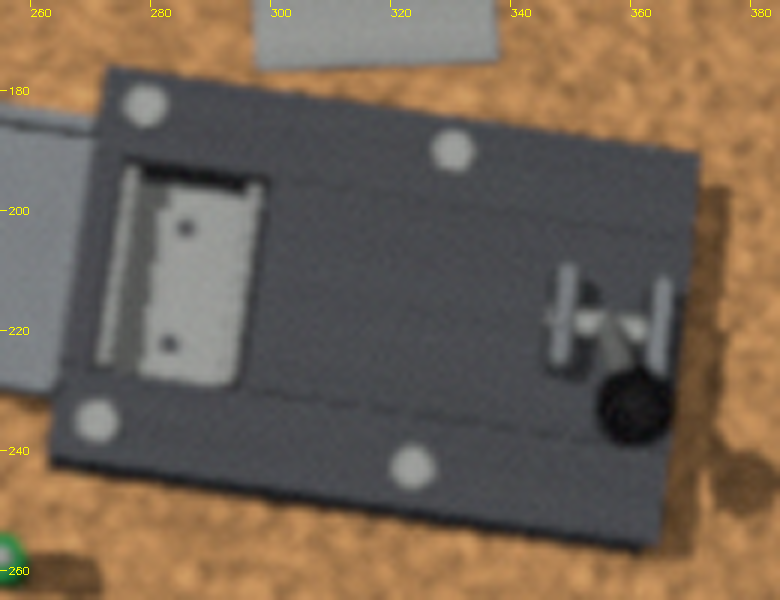

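View pics/t2.png

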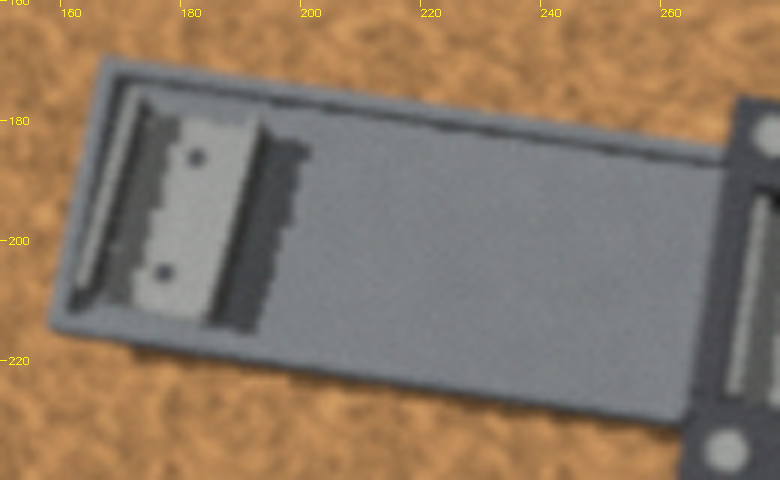

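```bash
cat > h.py <<'E'
import numpy as np,cv2,pickle
from scipy.spatial.transform import Rotation as R
from scipy.optimize import least_squares
def proj(s,P):
    Rw=R.from_quat(s["rotation"]).as_matrix() if np.size(s["rotation"])==4 else np.array(s["rotation"])
    Pc=(np.atleast_2d(P)-s["origin"])@Rw
    return cv2.projectPoints(Pc,np.zeros(3),np.zeros(3),np.array(s["camera_matrix"]),np.array(s["D"]))[0][:,0]
def tri(s1,p1,s2,p2):
    f=lambda X:np.r_[proj(s1,X)[0]-p1,proj(s2,X)[0]-p2]
    r=least_squares(f,[480,100,50.]);return r.x,r.fun
def die2w(q,P):
    x,y,z,a=q;P=np.atleast_2d(P).astype(float);c,s=np.cos(a),np.sin(a)
    return np.c_[x+c*P[:,0]-s*P[:,1],y+s*P[:,0]+c*P[:,1],z+P[:,2]]
E
python3 - <<'E'
from h import *
S=pickle.load(open("scene0.pkl","rb"));T=pickle.load(open("top0.pkl","rb"))
C=np.array([[-60,-150,40],[60,-150,40],[60,32,40],[-60,32,40]])
ps=np.array([[247,158],[199,177],[233,241.6],[284.4,217.6]]);pt=np.array([[364.2,255],[371.3,190.8],[272.8,176.3],[263.3,241.3]])
for i in range(4):
    print(C[i],*[np.round(v,1) for v in tri(S,ps[i],T,pt[i])])
f=lambda q:np.r_[(proj(S,die2w(q,C))-ps).ravel(),(proj(T,die2w(q,C))-pt).ravel()]
r=least_squares(f,[450,50,0,0.]);print(r.x,np.round(r.fun,1)); q=r.x
x=tri(S,[239.7,146.5],T,[360.7,232.5]);print("ball",x,die2w(q,[-34,-125,113]))
for n,P in dict(ball=[-34,-125,113],piv=[0,-125,52],out=[0,32,36],cav=[0,0,40],e1=[37,217,44],e2=[-37,217,44]).items(): print(n,proj(S,die2w(q,P)),proj(T,die2w(q,P)))
E
```

```text
[ -60 -150   40] [ 456.4 -181.4   32.7] [-0.3 -0.1 -0.2  0.2]
[  60 -150   40] [ 573.2 -198.1   33.2] [-0.4 -0.2 -0.3  0.3]
[60 32 40] [600.3 -19.1  29.6] [-0.1 -0.  -0.1  0.1]
[-60  32  40] [481.1  -3.3  32.2] [ 0.2  0.   0.1 -0.1]
[ 5.36040903e+02 -4.23499084e+01 -8.85095095e+00 -1.40932202e-01] [-0.2 -0.1 -1.   0.3 -0.  -0.5  0.5  0.6  0.3  0.7  0.1 -0.1 -0.1  0.1
 -0.4 -0.1]
ball (array([ 485.09730509, -160.63400769,  111.90360908]), array([-0.04681982, -0.01516373, -0.02748863,  0.02582339])) [[ 484.81972951 -161.3347452   104.14904905]]
ball [[239.74301529 148.60952801]] [[360.17760016 233.40363359]]
piv [[227.00071597 172.08161033]] [[355.60892433 219.61763876]]
out [[259.31019111 230.48966259]] [[267.87751754 208.75984655]]
cav [[252.40431527 217.84103978]] [[285.53185643 210.86114514]]
e1 [[286.16795521 311.56025617]] [[170.34999037 173.69166426]]
e2 [[320.28604813 294.74973325]] [[162.49834654 213.19936434]]
```

```bash
python3 - <<'E'
from h import *
S=pickle.load(open("scene0.pkl","rb"));T=pickle.load(open("top0.pkl","rb"))
C=np.array([[-60,-150,40],[60,-150,40],[60,32,40],[-60,32,40],[-33.6,-125,113.4]])
ps=np.array([[247,158],[199,177],[233,241.6],[284.4,217.6],[239.7,146.5]]);pt=np.array([[364.2,255],[371.3,190.8],[272.8,176.3],[263.3,241.3],[360.7,232.5]])
f=lambda q:np.r_[(proj(S,die2w([q[0],q[1],0,q[2]],C))-ps).ravel(),(proj(T,die2w([q[0],q[1],0,q[2]],C))-pt).ravel()]
r=least_squares(f,[450,50,0.],loss='soft_l1');print(r.x,np.round(f(r.x),1)); q=[r.x[0],r.x[1],0,r.x[2]]
for s,pp in((S,ps),(T,pt)):
    g=lambda q:(proj(s,die2w([q[0],q[1],0,q[2]],C))-pp).ravel()
    rr=least_squares(g,[450,50,0.]);print("one view",rr.x,np.round(rr.fun,1))
pickle.dump(q,open("q.pkl","wb"))
def ov(s,im,x0,y0,w,h,f,n):
    c=cv2.resize(im[y0:y0+h,x0:x0+w],None,fx=f,fy=f,interpolation=cv2.INTER_CUBIC)
    def poly(P,col,cl=True):
        p=(proj(s,die2w(q,P))+.5-[x0,y0])*f
        cv2.polylines(c,[p.round().astype(np.int32)],cl,col,1)
    rect=lambda a,b,e,g,z:[[a,e,z],[b,e,z],[b,g,z],[a,g,z]]
    poly(rect(-60,60,-150,32,40),(0,255,0));poly(rect(-32,32,-22,22,40),(0,255,255));poly(rect(-37,37,32,217,44),(255,0,255))
    poly(rect(-30,30,-20,20,40),(255,255,0))
    poly([[0,-125,52],[-33.6,-125,113.4]],(0,0,255),False)
    cv2.imwrite(n,c)
ov(S,cv2.imread("pics/scene0.png"),185,130,145,185,3,"pics/os.png");ov(T,cv2.imread("pics/top0.png"),150,160,230,105,3,"pics/ot.png")
E
```

```text
[535.94941836 -40.56727205  37.55786707] [ 0.1 -2.1 -1.  -1.6  0.2 -2.1  1.1 -1.   0.2 -0.2  0.3  0.3  0.2 -1.2
 -1.  -1.2 -1.6 -0.7 -0.5 -0.1]
one view [ 5.38459461e+02 -3.78007295e+01 -1.44753772e-01] [ 0.2 -0.9 -1.2 -0.4 -0.1 -0.6  1.   0.6  0.1  1.2]
one view [ 5.34751827e+02 -4.14356343e+01 -1.37861587e-01] [ 0.9  0.7  0.6 -0.8 -0.7 -0.6 -1.   0.1  0.2  0.4]
```

View pics/os.png

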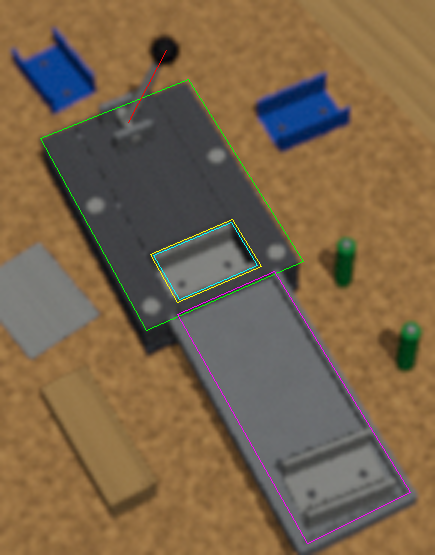

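View pics/ot.png

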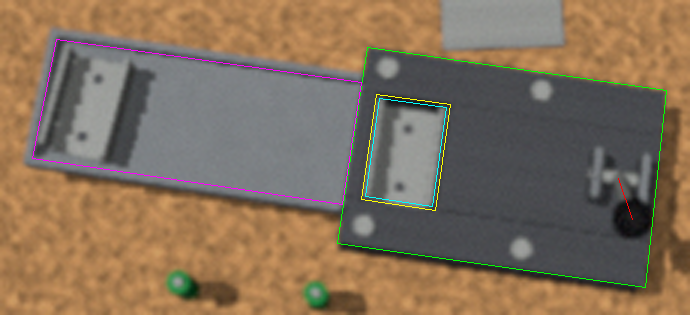

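The fit holds: die at about (536, -40.5), yaw -0.141. The triangulated ball height is 112 mm (113 expected). The free-z fit put the deck 9 mm low, with residuals of 1 px or less and 2–4 mm disagreement between views. I'll guard the descents by force. Lever first, straddling the ball.

```bash
cat >> h.py <<'E'
Q=[536.2,-40.5,0,-0.141]
def W(x,y,z): return die2w(Q,[x,y,z])[0].tolist()
def quat(t): return [float(np.cos(t)),float(np.sin(t)),0.,0.]
def D(p): # world->die
    c,s=np.cos(Q[3]),np.sin(Q[3]);d=np.array(p)-[Q[0],Q[1],0];return np.array([c*d[0]+s*d[1],-s*d[0]+c*d[1],d[2]])
def F(f):
    c,s=np.cos(Q[3]),np.sin(Q[3]);f=np.array(f);return np.array([c*f[0]+s*f[1],-s*f[0]+c*f[1],f[2]])
E
python3 - <<'E'
from h import *
from cell import *
for t in (0.7149,2.2857):
    print(t,planner.solve_ik(W(-34,-125,180),quat(t)),planner.solve_ik(W(0,-45,66),quat(t)),planner.solve_ik(W(40,-125,115),quat(t)))
E
```

```text
0.7149 [-4.03018416e-01  1.68753831e-01  1.95847707e+00 -4.44089210e-16
  1.01436176e+00 -2.62022089e-01] [-2.40304164e-01  3.90565800e-01  1.95286343e+00 -4.44089210e-16
  7.98163423e-01 -9.93078373e-02] [-3.70030330e-01  3.88616002e-01  1.82541664e+00 -4.44089210e-16
  9.27560012e-01 -2.29034003e-01]
2.2857 [-4.03018416e-01  1.68753831e-01  1.95847707e+00 -4.44089210e-16
  1.01436176e+00  2.87956322e+00] None [-3.70030330e-01  3.88616002e-01  1.82541664e+00 -4.44089210e-16
  9.27560012e-01  2.91255130e+00]
```

```bash
python3 - <<'E'
from h import *
from cell import *
q=quat(0.7149)
bot.move_pose(W(-34,-125,200),q); command_gripper(50,20)
print(status.read_t(),status.read_wrist_force(),D(status.read_tool_pos()),status.read_width())
for n in("scene","top"):
    s=snapshot(n); cv2.imwrite(f"pics/{n}1.png",s["image"][:,:,::-1])
print(status.read_t())
E
python3 - <<'E'
import cv2,numpy as np
a=cv2.imread("pics/scene1.png")[80:280,150:350];b=cv2.imread("pics/top1.png")[130:330,230:430]
cv2.imwrite("pics/m1.png",cv2.resize(np.hstack([a,b]),None,fx=2,fy=2,interpolation=2))
E
```

```text
3.2917 [-1.05848025  0.1059736   0.22361632] [ -33.98098509 -124.87834212  199.96929653] 49.873582953068
3.3917
```

View pics/m1.png

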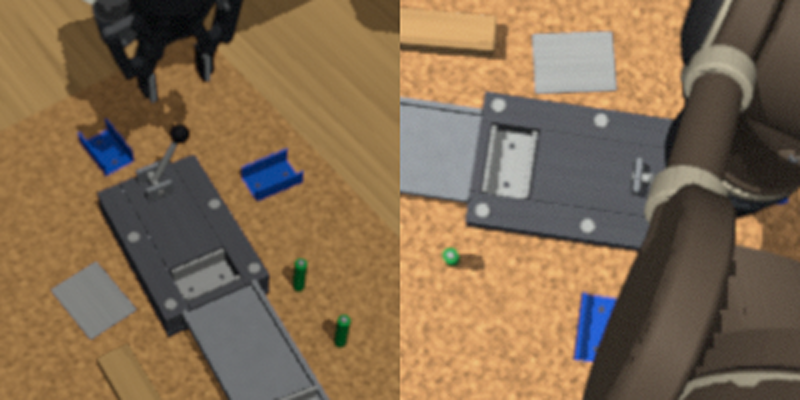

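The scene view shows the open fingers straddling the line above the ball, which is at about (180,133) in the crop. Next I descend with a force guard and throw the lever.

```bash
python3 - <<'E'
from h import *
from cell import *
ok=True
for z in (160,140,125,115):
    bot.line_to(W(-34,-125,z)); f=F(status.read_wrist_force()); print(z,f.round(1))
    if abs(f[2])>6 or np.hypot(*f[:2])>8: ok=False;break
if ok:
    x=-34
    for x in (-15,0,15,30,38,42,44,46,48,50,52,54,56):
        bot.line_to(W(x,-125,115),max_speed=80); f=F(status.read_wrist_force()); print(x,D(status.read_tool_pos()).round(1),f.round(1))
        if abs(f[0])>14 or abs(f[2])>15: break
print(status.read_t())
s=snapshot("scene"); cv2.imwrite("pics/scene2.png",s["image"][:,:,::-1])
cv2.imwrite("pics/m2.png",cv2.resize(s["image"][80:280,150:350,::-1],None,fx=3,fy=3,interpolation=2))
E
```

```text
160 [ 0.2 -0.4  0.1]
140 [-0.3  0.4 -0.8]
125 [ 0.1  0.6 -0.1]
115 [-0.3 -0.1 -0.1]
-15 [ -14.8 -125.   115.3] [-1.   0.4  1.2]
0 [   0.4 -125.   115. ] [-1.1 -0.3  0.8]
15 [  16.  -125.2  115. ] [-0.4 -0.5 -0. ]
30 [  30.8 -125.1  115. ] [-0.5 -0.1  0.5]
38 [  38.  -125.   114.8] [-0.7 -0.4 -0.7]
42 [  41.3 -124.9  114.4] [-3.1 -0.6 -1.6]
44 [  43.2 -124.8  114.5] [-4.1 -0.7 -2.9]
46 [  45.8 -124.8  114.8] [-4.6 -0.1 -3.1]
48 [  47.7 -124.9  114.8] [-4.4  0.4 -2.2]
50 [  47.9 -124.8  114.6] [-7.6  0.3 -0.1]
52 [  48.  -124.8  114.3] [-11.6  -0.5   2.5]
54 [  48.3 -124.8  114.1] [-14.9  -0.7   5. ]
8.0083
```

View pics/m2.png

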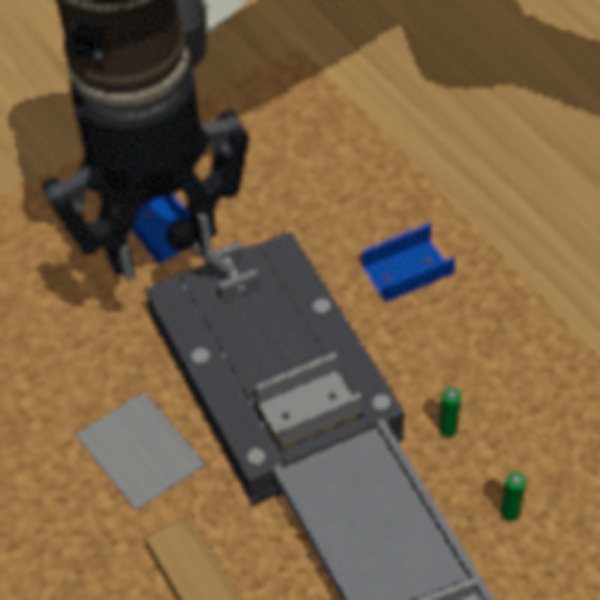

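The end stop was reached with the ball at die x = 47.9 - 25 + 11 = 33.9, as expected (34). The cradle now stands out of the die in the picture, at about (310,395). I'll retreat, go behind it and set the opening to 20.

```bash
python3 - <<'E'
from h import *
from cell import *
bot.line_to(W(34,-125,115)); bot.line_to(W(34,-125,160)); command_gripper(22)
bot.move_pose(W(0,-48,120),quat(0.7149))
s=snapshot("scene"); cv2.imwrite("pics/m3.png",cv2.resize(s["image"][100:300,150:350,::-1],None,fx=3,fy=3,interpolation=2)); 
ok=True
for z in (85,75,70,67,64):
    bot.line_to(W(0,-48,z),max_speed=60); f=F(status.read_wrist_force()); print(z,D(status.read_tool_pos()).round(1),f.round(1))
    if abs(f[2])>5: break
s=snapshot("scene"); cv2.imwrite("pics/m4.png",cv2.resize(s["image"][100:300,150:350,::-1],None,fx=3,fy=3,interpolation=2)); print(status.read_t(),status.read_width())
E
```

```text
85 [  0.  -48.   84.8] [ 0.9 -0.2  0.8]
75 [ -0.5 -47.9  74.5] [-0.5  0.2 -0.1]
70 [ -0.3 -48.   69.7] [-0.1  0.4 -0.1]
67 [ -0.1 -48.   66.8] [ 0.9  0.5 -0.6]
64 [ -0.2 -48.   63.7] [ 1.  -0.9  0.9]
11.5333 22.043069061904653
```

View pics/m3.png

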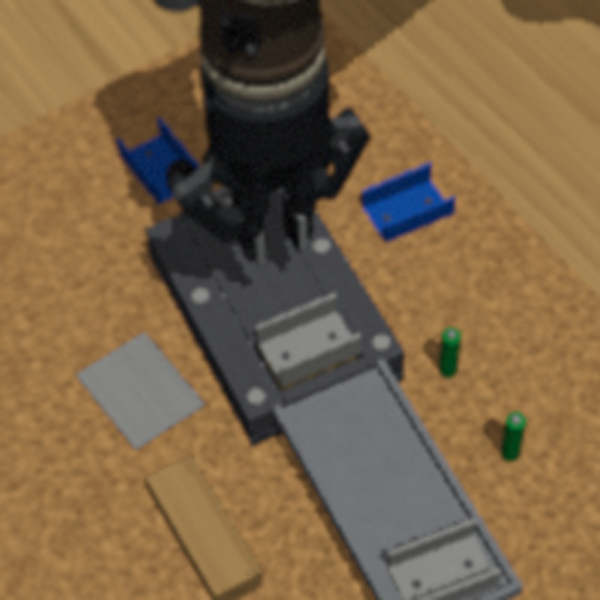

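View pics/m4.png

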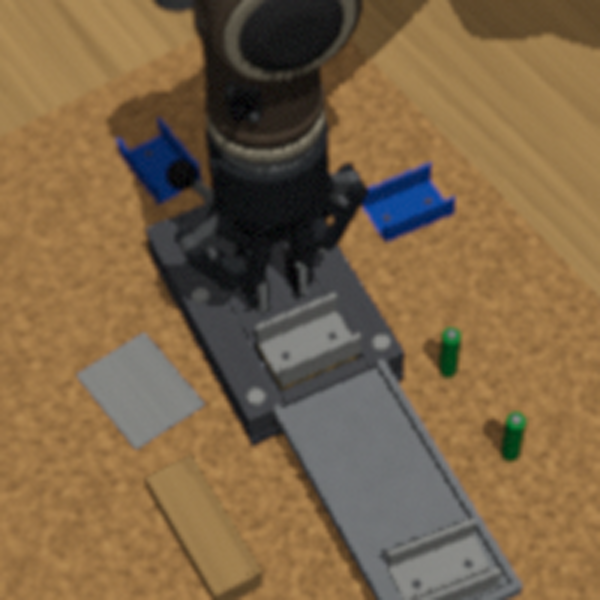

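The fingers are down behind the cradle's rear flange, clear of the deck, and the lever is still thrown. Now I push along the die's +y.

```bash
python3 - <<'E'
from h import *
from cell import *
for y in (-36,-30,-24,-16,-8,0,8,16):
    bot.line_to(W(0,y,63.5),max_speed=45); f=F(status.read_wrist_force()); print(y,D(status.read_tool_pos()).round(1),f.round(1))
    if abs(f[1])>15 or abs(f[2])>12 : print("STOP");break
s=snapshot("scene"); cv2.imwrite("pics/m5.png",cv2.resize(s["image"][100:300,150:350,::-1],None,fx=3,fy=3,interpolation=2)); print(status.read_t())
E
```

```text
-36 [ -0.  -35.6  63.5] [-0.2 -0.3 -0.2]
-30 [ -0.  -29.8  63.5] [ 1.2 -0.9  0.1]
-24 [ -0.  -23.7  63.5] [ 0.5 -0.6 -0.3]
-16 [ -0.  -15.6  63.5] [-0.3  0.4  0.1]
-8 [-0.  -7.6 63.5] [ 0.6 -0.1  0.1]
0 [-0.1  0.4 63.4] [-0.4  0.6  0.6]
8 [-0.   8.4 63.5] [-0.6 -0.2  0.6]
16 [ 0.  16.4 63.5] [ 0.5 -0.2 -0.4]
14.1917
```

View pics/m5.png

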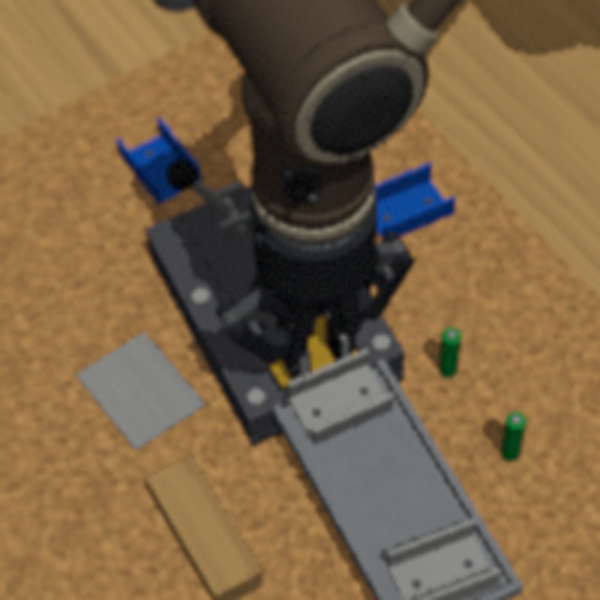

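The cradle is square and sliding over the step. Continuing.

```bash
python3 - <<'E'
from h import *
from cell import *
for y in (24,34,44,54,63):
    bot.line_to(W(0,y,63.5),max_speed=45); f=F(status.read_wrist_force()); print(y,D(status.read_tool_pos()).round(1),f.round(1))
    if abs(f[1])>15 or abs(f[2])>12 : print("STOP");break
bot.line_to(W(0,50,63.5)); bot.line_to(W(0,40,140)); command_gripper(50)
bot.move_pose(W(34,-125,190),quat(0.7149))
print(status.read_t())
for n in("scene","top"):
    s=snapshot(n); cv2.imwrite(f"pics/{n}6.png",s["image"][:,:,::-1])
    pickle.dump(s,open(f"{n}6.pkl","wb"))
E
python3 - <<'E'
import cv2,numpy as np
a=cv2.imread("pics/scene6.png")[110:320,180:340];b=cv2.imread("pics/top6.png")[120:330,150:370]
cv2.imwrite("pics/m6.png",cv2.resize(np.hstack([a,b]),None,fx=2,fy=2,interpolation=2))
E
```

```text
24 [ 0.  24.4 63.5] [-1.  -0.1 -0.3]
34 [-0.  34.4 63.5] [-0.1 -0.6 -0.2]
44 [-0.  44.4 63.5] [ 0.1 -0.  -1.3]
54 [-0.  54.4 63.5] [ 0.3 -0.9  0.6]
63 [-0.  63.4 63.5] [-0.1  0.2 -0.4]
18.025
```

View pics/m6.png

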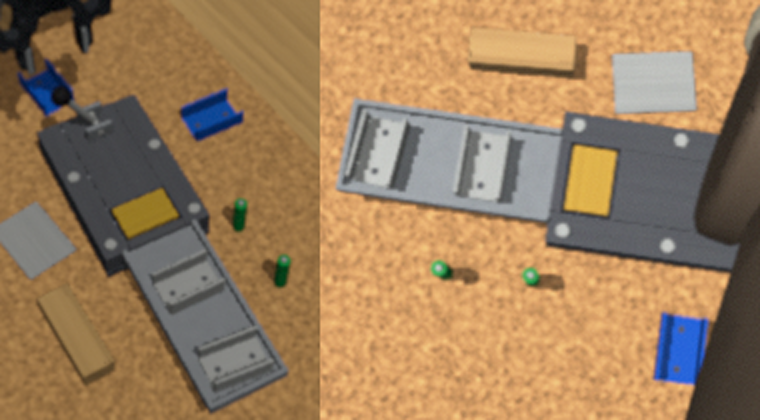

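The pushed cradle lies square on the plate (about (485,165) in the right-hand crop), with a gap to the deck and to the unmoved finished cradle, and the brass pad is bare. Next: lever back.

```bash
python3 - <<'E'
from h import *
from cell import *
ok=True
for z in (150,130,115):
    bot.line_to(W(34,-125,z)); f=F(status.read_wrist_force()); print(z,f.round(1))
    if abs(f[2])>6 or np.hypot(*f[:2])>8: ok=False;break
if ok:
    for x in (15,0,-15,-30,-40,-44,-46,-48,-50,-52,-54,-56):
        bot.line_to(W(x,-125,115),max_speed=80); f=F(status.read_wrist_force()); print(x,D(status.read_tool_pos()).round(1),f.round(1))
        if abs(f[0])>14 or abs(f[2])>15: break
    bot.line_to(W(-34,-125,115)); bot.line_to(W(-34,-125,200)); bot.move_pose([236,450,280],quat(1.377)); bot.wait(.5)
print(status.read_t(),status.read_wrist_force())
for n in("scene","top"):
    s=snapshot(n); cv2.imwrite(f"pics/{n}7.png",s["image"][:,:,::-1]); pickle.dump(s,open(f"{n}7.pkl","wb"))
a=cv2.imread("pics/scene7.png")[110:320,180:340];b=cv2.imread("pics/top7.png")[120:330,150:380]
cv2.imwrite("pics/m7.png",cv2.resize(np.hstack([a,b]),None,fx=2,fy=2,interpolation=2))
E
```

```text
150 [ 0.5 -0.4 -0. ]
130 [-0.1 -0.2  0.4]
115 [ 0.9 -0.8 -1.4]
15 [  15.6 -125.2  116.1] [ 0.7 -0.1  0.9]
0 [   0.4 -125.1  115.4] [ 2.9 -0.4  1.9]
-15 [ -16.8 -124.7  114.1] [-0.5 -0.2 -0.5]
-30 [ -31.2 -124.8  114.4] [ 0.1 -1.  -1.2]
-40 [ -40.7 -124.9  114.8] [0.6 0.  0.9]
-44 [ -44.1 -125.   115. ] [ 0.4 -0.  -0.6]
-46 [ -45.8 -125.1  115.1] [ 2.8 -0.6 -1.1]
-48 [ -48.  -125.   115.1] [ 2.  -0.2 -0.5]
-50 [ -48.4 -125.1  115.2] [ 5.5 -0.2 -4.3]
-52 [ -48.6 -125.2  115.5] [ 9.9  0.5 -6.9]
-54 [ -48.8 -125.2  115.6] [ 14.4   0.8 -13.3]
26.0917 [-0.10213085 -0.01916811 -0.02735659]
```

View pics/m7.png

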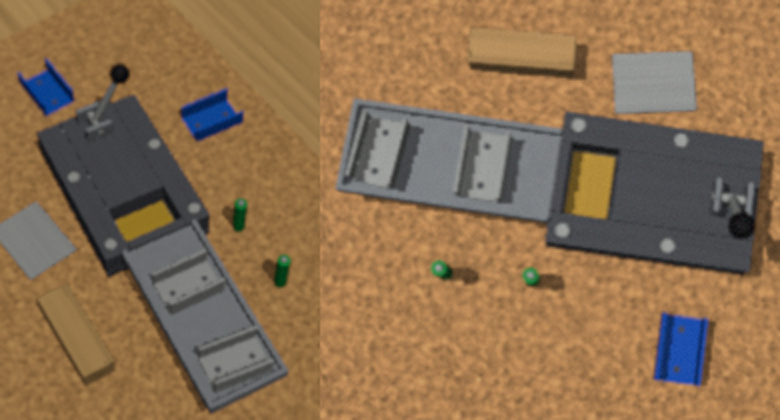

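```bash
python3 - <<'E'
import cv2,numpy as np
for n in("scene","top"):
    a=cv2.imread(f"pics/{n}0.png").astype(int);b=cv2.imread(f"pics/{n}7.png").astype(int)
    d=abs(a-b).max(2)
    for nm,(x0,y0,x1,y1) in (dict(fin=(275,270,320,305),ball=(225,138,252,175)) if n=="scene" else dict(fin=(160,168,200,218),ball=(340,205,372,245))).items():
        r=d[y0:y1,x0:x1];print(n,nm,r.max(),r.mean().round(2))
        if nm=="ball":
            for im in(a,b):
                m=im.max(2)[y0:y1,x0:x1]<30; yy,xx=np.nonzero(m); print(xx.mean()+x0,yy.mean()+y0,m.sum())
E
```

```text
scene fin 4 1.34
scene ball 8 1.63
239.29166666666666 146.79166666666666 48
239.34 146.64 50
top fin 10 2.45
top ball 12 3.02
360.4909090909091 232.4181818181818 110
360.48039215686276 232.5392156862745 102
```

The lever is back where it started to within 0.2 px, and the finished cradle hasn't moved (only image noise there). Handing in.

```bash
python3 -c "
from cell import *
print(finish_job(),status.read_t())"
```

```text
the job is handed in; nothing more can be done
the job is handed in; nothing more can be done
```

The job is done and handed in at about 26 s of the 54 s allowed. I threw the lever over to its end stop, slid the raised cradle onto the outfeed plate with the fingertips, and threw the lever back to its home stop.

Last checks:
- **Lever:** the ball stopped at +33.9 mm fully thrown and −34.4 mm home (34 expected). At the end its image was within 0.2 px of where it started, and the brass pad was down in the cavity.
- **Pushed cradle:** it lies square on the plate, clear of the deck edge, the rims and the finished cradle. I judged this from both camera views but did not measure it.
- **Finished cradle:** comparing its image before and after shows only noise, so it has not moved.
- **Forces:** wrist force readings stayed under about 20 N.
- **Disagreement:** with its height left free, the first two-view fit put the deck 9 mm too low. The views also differed by 2–4 mm in the die's position. I used the stated heights and descended with a force check. Contact at both lever stops agreed with the fitted position across the die to within about 0.5 mm.

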